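# Count to the third bay and push the jar in

### The job

The condiment rack has a ball-topped post at one end and a square-topped post at the other. With shut fingers, run a fingertip along the steel rail over the back of the rack, from the first bay beside the ball-topped post to the second and then the third, and stop there without touching the rail of the fourth. Then push the jar that stands in front of the rack into that third bay, upright and fully home against the back panel, without lifting it, leave everything else where it is, and take the hand away.

Things in the scene. Friction and masses are not known exactly. Their poses are not given: they have to be found in the camera images.
- rack: fixed pale wooden rack on the table: six bays in a row along its y axis, 57 mm wide, each open at the front and top, with no floor (jars slide on the table). Origin on the table at the rack's middle; x points from the open front to the back, y along the row. Bay centres at y = 155, 93, 31, -31, -93, -155 mm.
- rack_mouth (a point): middle of the rack's open front, on the table, 36.5 mm in -x of its origin: the rounded front edges of the seven divider walls lie on this line. The walls are 5 mm thick, 40 mm high, 62 mm apart, at y = -186 to +186 mm in the rack's frame, and run back to the back panel. Axes as the rack's.
- rack_back (a point): middle of the inner face of the back panel, on the table, 30 mm in +x of the rack's origin. The panel is 6 mm thick and 55 mm high, closes all bays at the back and carries the rail: six separate steel bars in a row, one per bay, 2 mm apart. Axes as the rack's.
- ball_post: fixed steel post beside one end of the rack, 12 mm thick with a 34 mm ball on top, 95 mm high in all; origin on the table at its axis. In the rack's frame it stands at x = 33 mm, y = +210 or -210 mm. Bays are counted from this post.
- square_post: fixed steel post beside the other end of the rack, 12 mm thick, with a flat square plate 36 mm wide on top, 78 mm high in all; origin on the table at its axis.
- rail_a: fixed steel bar segment of the rack's rail, 14 mm diameter with round ends, 60 mm long, lying along the rack's y axis above the back of one bay; origin at its centre, which is 33 mm in +x of the rack's origin, 60 mm above the table and at y = +155 mm in the rack's frame. Its top is 67 mm above the table.
- rail_b: fixed steel bar segment of the rack's rail, 14 mm diameter with round ends, 60 mm long, lying along the rack's y axis above the back of one bay; origin at its centre, which is 33 mm in +x of the rack's origin, 60 mm above the table and at y = +93 mm in the rack's frame. Its top is 67 mm above the table.
- rail_c: fixed steel bar segment of the rack's rail, 14 mm diameter with round ends, 60 mm long, lying along the rack's y axis above the back of one bay; origin at its centre, which is 33 mm in +x of the rack's origin, 60 mm above the table and at y = +31 mm in the rack's frame. Its top is 67 mm above the table.
- rail_d: fixed steel bar segment of the rack's rail, 14 mm diameter with round ends, 60 mm long, lying along the rack's y axis above the back of one bay; origin at its centre, which is 33 mm in +x of the rack's origin, 60 mm above the table and at y = -31 mm in the rack's frame. Its top is 67 mm above the table.
- rail_e: fixed steel bar segment of the rack's rail, 14 mm diameter with round ends, 60 mm long, lying along the rack's y axis above the back of one bay; origin at its centre, which is 33 mm in +x of the rack's origin, 60 mm above the table and at y = -93 mm in the rack's frame. Its top is 67 mm above the table.
- rail_f: fixed steel bar segment of the rack's rail, 14 mm diameter with round ends, 60 mm long, lying along the rack's y axis above the back of one bay; origin at its centre, which is 33 mm in +x of the rack's origin, 60 mm above the table and at y = -155 mm in the rack's frame. Its top is 67 mm above the table.
- jar: the jar to push: loose, amber glass with a steel lid, a plain upright cylinder 44 mm in diameter and 50 mm high, about 0.15 kg, standing on the table 85 to 120 mm in front (-x) of the rack's origin. Origin at the centre of its underside. Home in a bay, its origin is 8 mm in +x of the rack's origin.
- jar_left: a like jar already in the end bay at y = +155 mm of the rack; leave it there. Origin at the centre of its underside.
- jar_right: a like jar already in the end bay at y = -155 mm of the rack; leave it there. Origin at the centre of its underside.
- cup: loose paper-brown drinking cup, 72 mm across and 85 mm high, standing to the robot's right of the rack; leave it alone. Origin at the centre of its underside.
- bottle: loose closed sauce bottle, 50 mm across and 130 mm high, standing to the robot's left of the rack; leave it alone. Origin at the centre of its underside.
Not all that is in view belongs to the job. What is shaped like the ball_post but blue is not meant. Leave any purple look-alike of the jar alone.

How it is judged:
On the way, in this order (a step that is already met when the one before it is completed fails the run):
1. a fingertip touches the rail bar of the first bay from the ball-topped post, and not that of the second (((y of ball_post in the frame of rack above 0.1 m and contact force between the fingers and rail_a above 0.2 N and contact force between the fingers and rail_b below 0.1 N) or (y of ball_post in the frame of rack below -0.1 m and contact force between the fingers and rail_f above 0.2 N and contact force between the fingers and rail_e below 0.1 N))), for 0.1 s.
2. the fingertip has gone on to the rail bar of the second bay alone (((y of ball_post in the frame of rack above 0.1 m and contact force between the fingers and rail_b above 0.2 N and contact force between the fingers and rail_a below 0.1 N and contact force between the fingers and rail_c below 0.1 N) or (y of ball_post in the frame of rack below -0.1 m and contact force between the fingers and rail_e above 0.2 N and contact force between the fingers and rail_f below 0.1 N and contact force between the fingers and rail_d below 0.1 N))), for 0.05 s.
3. the fingertip has gone on to the rail bar of the third bay alone (((y of ball_post in the frame of rack above 0.1 m and contact force between the fingers and rail_c above 0.2 N and contact force between the fingers and rail_b below 0.1 N and contact force between the fingers and rail_d below 0.1 N) or (y of ball_post in the frame of rack below -0.1 m and contact force between the fingers and rail_d above 0.2 N and contact force between the fingers and rail_e below 0.1 N and contact force between the fingers and rail_c below 0.1 N))), for 0.1 s.
4. the jar stands home in the third bay (x of jar in the frame of rack between 0 and 0.014 m and height (world z) of jar below 0.004 m and angle between jar's own z axis and vertical below 0.08 rad and ((y of ball_post in the frame of rack above 0.1 m and y of jar in the frame of rack between 0.0225 and 0.0395 m) or (y of ball_post in the frame of rack below -0.1 m and y of jar in the frame of rack between -0.0395 and -0.0225 m))), for 0.2 s.
At the end, for the whole second after the job is handed in: The jar stands upright (within 0.08 rad) on the table at rest in the third bay from the ball-topped post, within 8 mm of the back panel (all of step 4 and linear speed of jar below 0.01 m/s); the robot touches nothing.
It fails at once if the fingers touch the rail bar of the fourth bay ((y of ball_post in the frame of rack above 0.1 m and contact force between the fingers and rail_d above 0.2 N) or (y of ball_post in the frame of rack below -0.1 m and contact force between the fingers and rail_c above 0.2 N)).
It fails at once if the jar is lifted off the table or tipped (height (world z) of jar above 0.008 m or angle between jar's own z axis and vertical above 0.35 rad).
It fails at once if another jar, the cup or the bottle is moved by more than 12 mm (distance of any of jar_left, jar_right, cup, bottle from where it was at the start of the episode above 0.012 m).
It also fails if it takes over 67 s, if anything falls off the work surface, if the arm or the gripper's body presses on something with over 40 N, if the wrist force passes 120 N, or if a joint passes its speed limit or range.

### The arm

A 7-joint arm with a two-finger parallel gripper is mounted at the origin on the work surface. World frame = base frame: x ahead of the robot, y to its left, z up, the work surface at z = 0. Lengths are in m, angles in rad, forces in N, time in s.
With the tool pointing down it reaches from about 0.35 to 0.9 m from the base axis. Payload 7.2 kg.
Tool frame: the origin (TCP) lies midway between the tips of the shut fingers; the grasp point (between the pads) lies 19 mm behind it; z points along the fingers, y is the direction in which the jaws open and shut (so a half turn about z gives the same grasp; the last joint's range is limited). The gripper opens to 88 mm and grips with 3 to 60 N. Pads are 20 mm wide; open, the fingers measure 115 mm over their backs; the gripper's body (75 mm by 178 mm) begins 61 mm behind the grasp point.
Start: joints at [1.053, 0.411, -0.013, 1.596, 0.006, 1.134, -0.082], TCP at [0.272, -0.563, 0.223] pointing down, gripper open.
Joint ranges: [-2.95, 2.95], [-0.29, 1.99], [-1.47, 1.44], [0.14, 2.54], [-1.03, 4.17], [0.13, 1.85], [-2.86, 2.86]. Speed limits (rad/s): [2.39, 2.39, 3.01, 3.01, 3.14, 3.14, 3.14].

### API

Orientations are given as a unit quaternion [x, y, z, w].
In Python, from station import r gives the robot as it stands.
- The arm moves only by the tool apply_moves, never from a script. Its argument "rows" is a list of rows, each a list of 2 entries, a list of its own where there are three numbers: the shift along the tool's x, y, z in cm, then the turn about the tool's z in degrees. A call has exactly 10 rows; each row is the pose to reach, as a shift and turn from the pose measured when the call began, along the tool's axes at that moment; what a row does not reach only later rows make up. A row lasts 1/8 s, in which the tool goes at most 62.5 mm and 10.7 degrees, less where a joint would pass 70% of its speed; a pose out of reach is approached as far as the arm can. A call with a gripper value outside its range is refused whole. "jaw" is the finger opening in cm, from 0 to 8.78, set as the call begins (left out, the last holds). The fingers move at their own pace and stop on an object; "newtons" is the grip in N (left out, the last holds). Time passes only in rows, so rows that repeat a pose let the fingers close, or fill a call up. It gives the time, the measured TCP pose, the force and the opening at its end, in the units of the state.
- r.get_state(): the state, without advancing time (a new reading comes with each control period).
- r.grab_frame(name): name is "scene" or "side" or "wrist"; returns a dict with "color" (400x640x3 uint8, blue, green, red), "camera_matrix" (3x3 intrinsics, pixels), "extrinsics" (4x4, takes a point from camera to world coordinates); the wrist camera has in their place "mount" (4x4, takes a point from camera to tool coordinates, whose origin is the TCP and whose axes are the flange's). Camera axes: x right, y up, looking along -z (the intrinsics and any distortion apply to the point x, -y, -z); pixel columns grow to the right and rows downward; lengths in m; the calibration is good to about 2 mm. A picture is of the moment at which its call begins: read the wrist's pose just before it. There is no depth.
- r.job_done(): hands the job in, once; it reports no verdict.
The state is a dict: "t": time; "joints": joint angles; "joint_vel": joint speeds; "joint_efforts": joint torques, N m; "position": TCP position; "ee_rot": TCP orientation; "contact_force": force on the tool from outside, world axes, zero at the start; "torque": the same for the moment, N m; "finger_gap": finger opening in m.
Only numpy, scipy, OpenCV 4.12 (cv2) and the standard library are available. Lean on these libraries where they do the work, as an engineer would, in place of code of your own. Each camera call takes 0.05 s, during which the arm holds its last target.

## Working session

There is one attempt and no reset: what is moved stays moved. The work goes in short steps, Python scripts to look and compute and a tool call to move; the robot and the scene stay as the last step left them, time stands still between calls to the robot, and variables do not carry over. Pictures are saved under pics/ and viewed, and the job is handed in when it is done.

Besides the shell and the picture viewer there is one more tool, called after "Call:" as a command line: name --argument value ..., lists and objects as JSON in quotes. apply_moves: Moves the arm, as the interface text tells. Its arguments: {"type":"object","properties":{"rows":{"type":"array","items":{"type":"array"}},"jaw":{"type":"number"},"newtons":{"type":"number"}},"required":["rows"]}

```bash
mkdir -p pics; ls; python3 - <<'E'
from station import r
import cv2
s=r.get_state();print(s)
for n in ["scene","side","wrist"]:
    f=r.grab_frame(n);cv2.imwrite(f"pics/{n}0.png",f["color"])
    print({k:v for k,v in f.items() if k!="color"})
E
```

```text
pics
{'t': 0.0, 'joints': array([ 1.05282511,  0.4119216 , -0.01270934,  1.59705306,  0.00560966,
        1.13428772, -0.08220023]), 'joint_vel': array([-0.00140812, -0.00125827, -0.00083104,  0.00079026, -0.00104758,
       -0.00031548, -0.00073484]), 'joint_efforts': array([ 2.46653217e-04, -5.87949908e+01,  6.41608257e-01, -2.91077310e+01,
       -5.38955990e-02,  1.80149102e-02,  2.00816048e-04]), 'position': array([ 0.27145948, -0.56240164,  0.22179188]), 'ee_rot': array([ 9.74816389e-01,  2.23007491e-01, -2.42900752e-04, -7.80085185e-04]), 'contact_force': array([-0.2802684 ,  0.0960528 , -0.05373579]), 'torque': array([0.03411269, 0.00979737, 0.03645001]), 'finger_gap': 0.0876777378689911}
{'camera_matrix': array([[480.66987452,   0.        , 316.89114659],
       [  0.        , 480.66987452, 201.53230865],
       [  0.        ,   0.        ,   1.        ]]), 'extrinsics': array([[-0.31750141, -0.69019933,  0.65024437,  1.43145089],
       [ 0.94810336, -0.21868366,  0.23081913,  0.30997281],
       [-0.01711339,  0.68978427,  0.72381267,  1.02157264],
       [ 0.        ,  0.
[... 295 characters left out ...]
-0.20940465,  0.72083044, -0.66072171, -0.62819866],
       [ 0.01193458,  0.67753642,  0.73539239,  0.77585658],
       [ 0.        ,  0.        ,  0.        ,  1.        ]])}
{'camera_matrix': array([[325.65808681,   0.        , 313.73721984],
       [  0.        , 325.65808681, 201.49947698],
       [  0.        ,   0.        ,   1.        ]]), 'mount': array([[ 6.98519115e-04,  9.65452541e-01,  2.60578019e-01,
         7.05191056e-02],
       [ 9.99999232e-01, -4.07650303e-04, -1.17028888e-03,
         4.91627764e-04],
       [-1.02363367e-03,  2.60578636e-01, -9.65452084e-01,
        -1.61639986e-01],
       [ 0.00000000e+00,  0.00000000e+00,  0.00000000e+00,
         1.00000000e+00]])}
```

View pics/scene0.png

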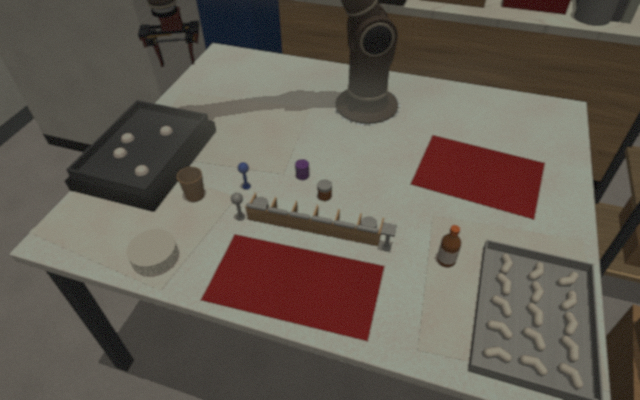

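View pics/side0.png

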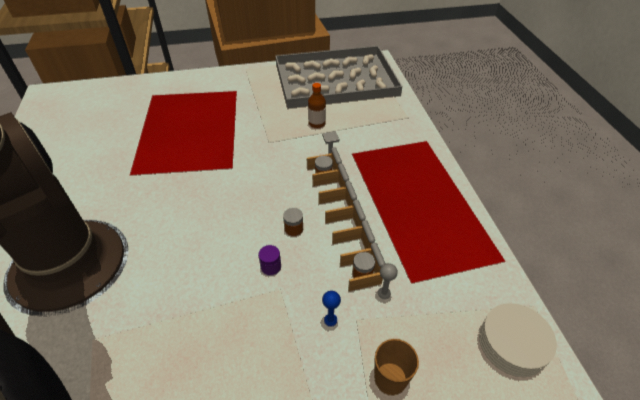

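View pics/wrist0.png

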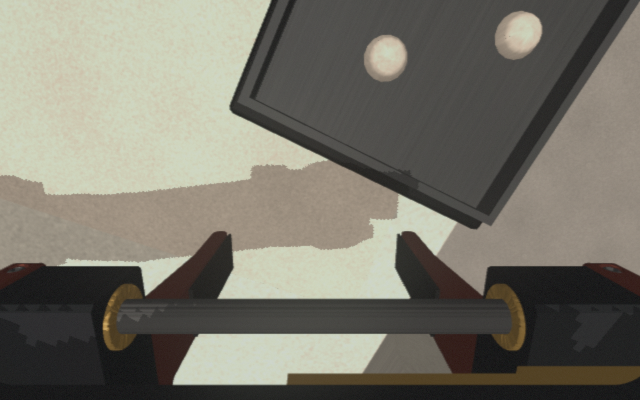

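The grey ball post is at about (237,200) in the scene view and (388,272) in the side view, on the robot's right. The square post is at (388,231) and (331,137). The jar is at (325,188) and (293,220). The blue and purple decoys are separate objects. Next I'll zoom in for precise points.

```bash
python3 - <<'E'
import cv2
a=cv2.imread("pics/scene0.png");b=cv2.imread("pics/side0.png")
cv2.imwrite("pics/za.png",cv2.resize(a[150:260,220:410],None,fx=4,fy=4,interpolation=cv2.INTER_CUBIC))
cv2.imwrite("pics/zb.png",cv2.resize(b[120:310,255:410],None,fx=3.1,fy=3.1,interpolation=cv2.INTER_CUBIC))
E
```

```text
(no output)
```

View pics/za.png

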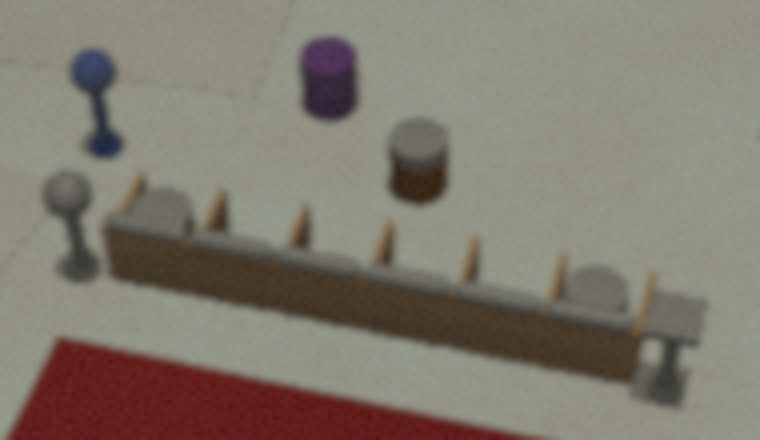

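View pics/zb.png

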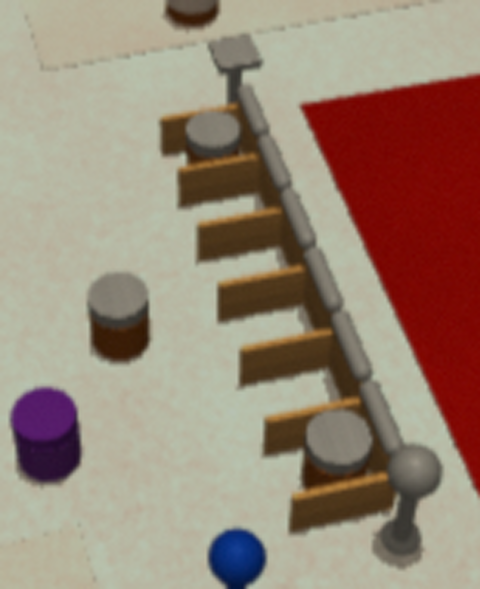

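```bash
cat > h.py <<'E'
import numpy as np,cv2
C={'scene':(np.array([[480.66987452,0,316.89114659],[0,480.66987452,201.53230865],[0,0,1]]),np.array([[-0.31750141,-0.69019933,0.65024437,1.43145089],[0.94810336,-0.21868366,0.23081913,0.30997281],[-0.01711339,0.68978427,0.72381267,1.02157264]])),
'side':(np.array([[432.98783598,0,326.60525407],[0,432.98783598,200.15141059],[0,0,1]]),np.array([[0.97775624,0.14610915,-0.15048209,0.4202543],[-0.20940465,0.72083044,-0.66072171,-0.62819866],[0.01193458,0.67753642,0.73539239,0.77585658]]))}
def ray(K,E,uv):
    d=np.linalg.solve(K,[uv[0],uv[1],1.]);d=np.array([d[0],-d[1],-d[2]])
    d=E[:3,:3]@d;return E[:3,3],d/np.linalg.norm(d)
def plane(o,d,z): return o+d*(z-o[2])/d[2]
def tri(rs):
    A=sum(np.eye(3)-np.outer(d,d) for o,d in rs);b=sum((np.eye(3)-np.outer(d,d))@o for o,d in rs)
    return np.linalg.solve(A,b)
E
python3 - <<'E'
from h import *
np.set_printoptions(precision=4,suppress=True)
P={}
for n,a,b,z in [('ball',(68,194),(413,470),.078),('sq',(670,312),(235,51),.078),('jar',(418,138),(118,299),.05),('purple',(329,55),(45,415),.05)]:
    ua=(a[0]/4+220,a[1]/4+150);ub=(b[0]/3.1+255,b[1]/3.1+120)
    ra=ray(*C['scene'],ua);rb=ray(*C['side'],ub)
    print(n,tri([ra,rb]),plane(*ra,z),plane(*rb,z));P[n]=(plane(*ra,z)+plane(*rb,z))/2
d=P['sq']-P['ball'];print(np.linalg.norm(d[:2]))
ey=d/np.linalg.norm(d);ex=np.array([ey[1],-ey[0],0])
O=(P['sq']+P['ball'])/2-.033*ex;O[2]=0
print('O',O,'yaw',np.degrees(np.arctan2(ex[1],ex[0])),ex,ey)
for n in P: print(n,(P[n]-O)@ex,(P[n]-O)@ey)
for u in [(277,253),(363,269),(450,286)]:
    p=plane(*ray(*C['scene'],(u[0]/4+220,u[1]/4+150)),.065)-O;print(p@ex,p@ey)
for u in [(264,134),(286,190),(309,248),(334,310),(365,377)]:
    p=plane(*ray(*C['side'],(u[0]/3.1+255,u[1]/3.1+120)),.064)-O;print(p@ex,p@ey)
E
```

```text
ball [ 0.6391 -0.2043  0.0771] [ 0.639  -0.2033  0.078 ] [ 0.6394 -0.2057  0.078 ]
sq [0.6191 0.2116 0.0785] [0.618  0.2118 0.078 ] [0.6195 0.2114 0.078 ]
jar [ 0.4853 -0.003   0.0453] [ 0.4875 -0.0005  0.05  ] [ 0.4862 -0.0091  0.05  ]
purple [ 0.4218 -0.0944  0.0469] [ 0.4225 -0.0921  0.05  ] [ 0.4233 -0.0987  0.05  ]
0.41658780012614205
O [0.596 0.002 0.   ] yaw 2.8133910310495067 [0.9988 0.0491 0.    ] [-0.0491  0.9988  0.    ]
ball 0.033 -0.20829390006307102
sq 0.03300000000000001 0.20829390006307108
jar -0.10934790311409577 -0.0013788625502151022
purple -0.17771140326176044 -0.08876478348928754
0.03713807404813351 -0.05601997869672017
0.0361742497204173 0.003957566447098177
0.035908453493327136 0.06375561457681989
0.03363179099599052 0.12054647719322882
0.03242489880505116 0.05677344902473145
0.03142232155049335 -0.004175673161361278
0.030712987536156793 -0.06427956501293802
0.03257416233910501 -0.1246330471175842
```

```bash
cat >> h.py <<'E'
from scipy.spatial.transform import Rotation as R
O=np.array([0.596,0.002,0]);YAW=np.radians(2.81)
def rk(x,y,z): # rack mm -> world
    c,s=np.cos(YAW),np.sin(YAW);return np.array([O[0]+(c*x-s*y)/1e3,O[1]+(s*x+c*y)/1e3,z/1e3])
def torack(p):
    c,s=np.cos(YAW),np.sin(YAW);d=np.asarray(p)-O;return np.array([c*d[0]+s*d[1],-s*d[0]+c*d[1],p[2]])*1e3
def go(st,p,yaw=YAW):
    Rt=R.from_quat(st['ee_rot']);M=Rt.as_matrix()
    cy=np.arctan2(M[1,0],M[0,0])
    print('t %.2f'%st['t'],'rack pos',torack(st['position']).round(1),'yaw %.2f'%np.degrees(cy),'F',st['contact_force'].round(2),'gap %.4f'%st['finger_gap'],'tilt',M[:,2].round(3))
    print('shift cm',(M.T@(p-st['position'])*100).round(2),'turn %.1f'%-np.degrees((yaw-cy+np.pi)%(2*np.pi)-np.pi))
E
python3 - <<'E'
from h import *
from station import r
go(r.get_state(),np.array([.52,-.08,.22]))
E
```

```text
t 0.15 rack pos [-351.7 -547.9  222. ] yaw 25.77 F [ 0.09 -0.03  0.45] gap 0.0879 tilt [-0.001  0.001 -1.   ]
shift cm [ 43.35 -32.65   0.24] turn 23.0
```

Call:
apply_moves --rows '[[[4.3,-3.2,0],2.3],[[8.6,-6.5,0],4.6],[[13,-9.8,0],6.9],[[17.3,-13,0],9.2],[[21.6,-16.3,0],11.5],[[26,-19.6,0],13.8],[[30.3,-22.8,0],16.1],[[34.6,-26.1,0],18.4],[[39,-29.4,0],20.7],[[43.3,-32.6,0],23]]' --jaw 0 --newtons 20

```text
t: 1.4
position: [0.5202, -0.079, 0.2223]
ee_rot: [1.0, 0.024, -0.0, -0.0]
contact_force: [0.1, -0.5, -0.6]
finger_gap: 0.0005
```

```bash
python3 - <<'E'
from h import *
from station import r
go(r.get_state(),rk(33,-157,90))
s=r.get_state();f=r.grab_frame("wrist");cv2.imwrite("pics/w1.png",f["color"])
np.savez('w1.npz',p=s['position'],q=s['ee_rot'],K=f['camera_matrix'],M=f['mount'])
E
```

```text
t 1.40 rack pos [-79.7 -77.2 222.3] yaw 2.69 F [ 0.1  -0.48 -0.57] gap 0.0005 tilt [-0.001  0.001 -1.   ]
shift cm [11.29  7.97 13.22] turn -0.1
```

View pics/w1.png

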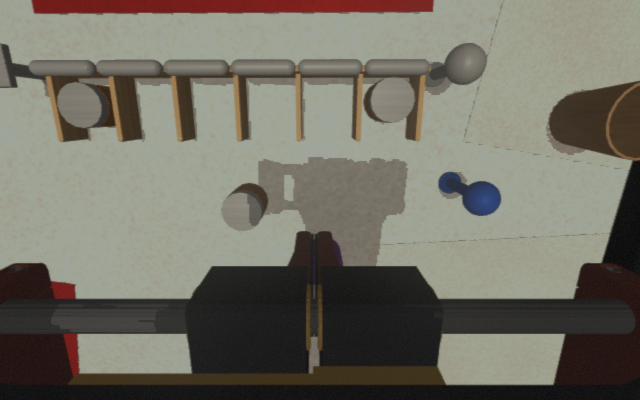

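The wrist view shows the rail gaps at about u=363, 298, 231, 163 and 97 (row 68), the ball at (465,63), and the jar lid at (243,210). The divider front tips are on row 139.

```bash
cat >> h.py <<'E'
def wray(npz,uv):
    d=np.load(npz);Rt=R.from_quat(d['q']).as_matrix();E=np.eye(4);E[:3,:3]=Rt;E[:3,3]=d['p']
    return ray(d['K'],E@d['M'],uv)
E
python3 - <<'E'
from h import *
a=cv2.imread("pics/w1.png");cv2.imwrite("pics/w1a.png",cv2.resize(a[40:240,210:500],None,fx=2.7,fy=2.7,interpolation=cv2.INTER_CUBIC))
for n,u,z in [('ball',(465,63),.078)]+[('gap',(u,68),.064) for u in (363,298,231,163,97)]+[('wall',(u,139),.04) for u in (419,359.5,299.5,239.5,180,122,60)]+[('jar',(242.5,210.5),.05)]:
    print(n,torack(plane(*wray('w1.npz',u),z)).round(1))
E
```

```text
ball [  33.6 -210.3   78. ]
gap [  31.4 -123.4   64. ]
gap [ 31.5 -63.8  64. ]
gap [31.6 -2.4 64. ]
gap [31.7 59.9 64. ]
gap [ 31.8 120.4  64. ]
wall [ -34.5 -187.6   40. ]
wall [ -34.4 -125.7   40. ]
wall [-34.3 -63.3  40. ]
wall [-34.3  -0.9  40. ]
wall [-34.2  61.   40. ]
wall [-34.1 121.3  40. ]
wall [-34.  185.8  40. ]
jar [-108.9   -1.8   50. ]
```

View pics/w1a.png

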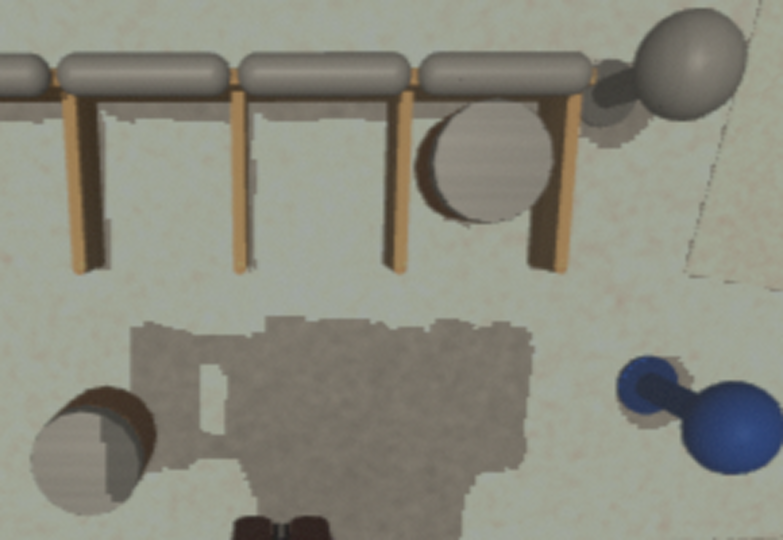

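Call:
apply_moves --rows '[[[2.2,1.6,2],-0.1],[[5,3.4,4],-0.1],[[8,5.6,6],-0.1],[[11.3,8,8],-0.1],[[11.3,8,10],-0.1],[[11.3,8,12],-0.1],[[11.3,8,13.2],-0.1],[[11.3,8,14],-0.1],[[11.3,8,14.4],-0.1],[[11.3,8,14.4],-0.1]]'

```text
t: 2.7
position: [0.6405, -0.144, 0.0786]
ee_rot: [1.0, 0.027, 0.001, -0.003]
contact_force: [-0.3, 0.2, 0.8]
finger_gap: 0.0005
```

```bash
sed -i 's/^O=.*/O=np.array([0.5961,0.0007,0]);YAW=np.radians(2.81)/' h.py; python3 - <<'E'
from h import *
from station import r
s=r.get_state();go(s,rk(33,-155,66))
f=r.grab_frame("side");cv2.imwrite("pics/s2.png",cv2.resize(f["color"][180:310,300:430],None,fx=4.5,fy=4.5,interpolation=cv2.INTER_CUBIC))
E
```

```text
t 2.70 rack pos [  37.3 -146.7   78.6] yaw 3.14 F [-0.25  0.17  0.77] gap 0.0005 tilt [ 0.002  0.005 -1.   ]
shift cm [-0.43  0.83  1.26] turn 0.3
```

View pics/s2.png

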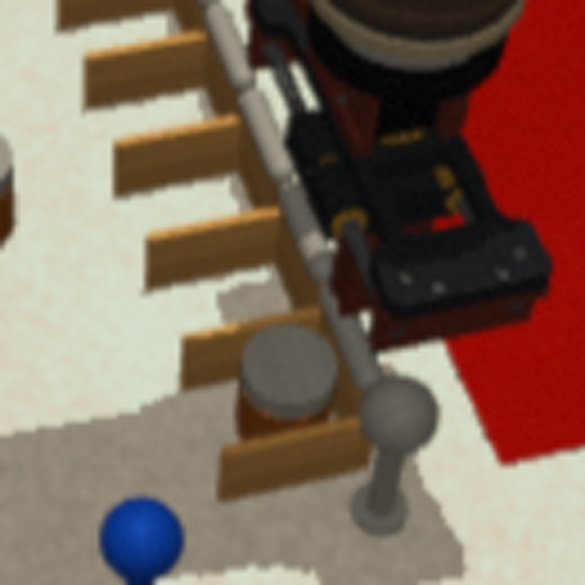

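The hand is over the first bar, about 4 to 8 mm off the aim point. I'll correct before descending.

Call:
apply_moves --rows '[[[-0.4,0.8,0.2],0.3],[[-0.4,0.8,0.4],0.3],[[-0.4,0.8,0.6],0.3],[[-0.4,0.8,0.8],0.3],[[-0.4,0.8,1.0],0.3],[[-0.4,0.8,1.1],0.3],[[-0.4,0.8,1.2],0.3],[[-0.4,0.8,1.3],0.3],[[-0.4,0.8,1.4],0.3],[[-0.4,0.8,1.4],0.3]]'

```text
t: 4.0
position: [0.6373, -0.1522, 0.0669]
ee_rot: [1.0, 0.025, 0.002, -0.002]
contact_force: [-7.1, 1.3, 14.6]
finger_gap: 0.0007
```

```bash
python3 - <<'E'
from h import *
from station import r
s=r.get_state();go(s,rk(33,-31,66))
E
```

```text
t 4.00 rack pos [  33.7 -154.8   66.9] yaw 2.83 F [-7.11  1.26 14.64] gap 0.0007 tilt [ 0.003  0.005 -1.   ]
shift cm [ -0.06 -12.38   0.14] turn 0.0
```

Call:
apply_moves --rows '[[[0,-0.6,0.2],0],[[0,-1.3,0.2],0],[[0,-2.0,0.2],0],[[0,-2.7,0.2],0],[[0,-3.4,0.2],0],[[0,-4.1,0.2],0],[[0,-4.8,0.2],0],[[0,-5.5,0.2],0],[[0,-6.2,0.2],0],[[0,-6.2,0.2],0]]'

```text
t: 5.25
position: [0.6357, -0.0915, 0.067]
ee_rot: [1.0, 0.024, 0.003, -0.001]
contact_force: [-0.6, -3.1, 11.2]
finger_gap: 0.0007
```

```bash
python3 - <<'E'
from h import *
from station import r
s=r.get_state();go(s,rk(33,-34,66))
E
```

```text
t 5.25 rack pos [ 35. -94.  67.] yaw 2.80 F [-0.62 -3.07 11.15] gap 0.0007 tilt [ 0.006  0.003 -1.   ]
shift cm [-0.2  -6.    0.11] turn -0.0
```

In contact on the second bar, so I'll go on to the third.

Call:
apply_moves --rows '[[[-0.2,-0.6,0.2],0],[[-0.2,-1.3,0.2],0],[[-0.2,-2.0,0.2],0],[[-0.2,-2.7,0.2],0],[[-0.2,-3.4,0.2],0],[[-0.2,-4.1,0.2],0],[[-0.2,-4.8,0.2],0],[[-0.2,-5.4,0.2],0],[[-0.2,-5.9,0.2],0],[[-0.2,-5.9,0.2],0]]'

```text
t: 6.5
position: [0.6323, -0.0342, 0.067]
ee_rot: [1.0, 0.024, 0.005, -0.0]
contact_force: [-0.1, -4.7, 11.6]
finger_gap: 0.0005
```

```bash
python3 - <<'E'
from h import *
from station import r
s=r.get_state();go(s,rk(-135,10,150))
f=r.grab_frame("side");cv2.imwrite("pics/s3.png",cv2.resize(f["color"][150:310,260:430],None,fx=3.5,fy=3.5,interpolation=cv2.INTER_CUBIC))
f=r.grab_frame("scene");cv2.imwrite("pics/c3.png",cv2.resize(f["color"][130:270,220:410],None,fx=4,fy=4,interpolation=cv2.INTER_CUBIC))
E
```

```text
t 6.50 rack pos [ 34.4 -36.6  67. ] yaw 2.75 F [-0.11 -4.71 11.64] gap 0.0005 tilt [ 0.01   0.001 -1.   ]
shift cm [-16.86  -4.65  -8.47] turn -0.1
```

View pics/s3.png

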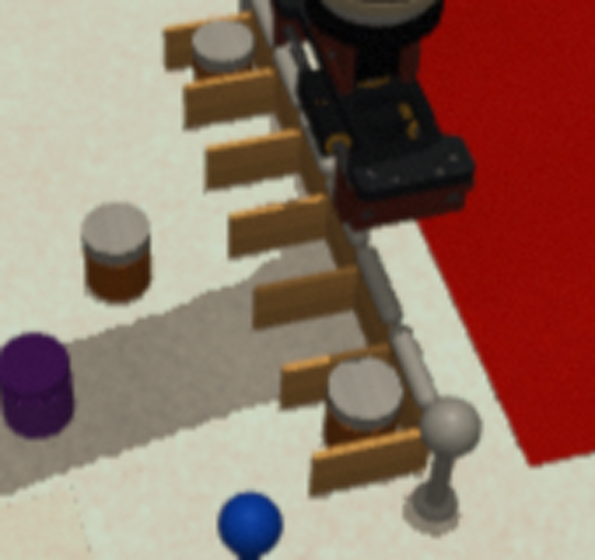

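View pics/c3.png

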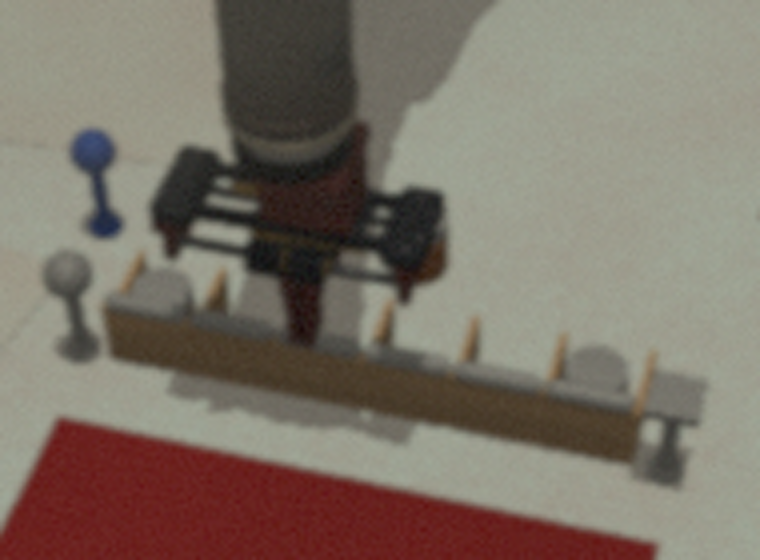

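The fingertip is on the third bar only (scene zoom (305,340)), with 11.6 N of contact. I'll lift off and go to the +y side of the jar.

Call:
apply_moves --rows '[[[0,0,-1.5],0],[[0,0,-3],0],[[-2,-1,-5],0],[[-4.5,-2.5,-5],0],[[-7,-4,-5],0],[[-9.5,-6,-5],0],[[-12,-8,-5],0],[[-14.3,-8.9,-5],0],[[-14.3,-8.9,-5],0],[[-14.3,-8.9,-5],0]]'

```text
t: 7.85
position: [0.4858, 0.0477, 0.1162]
ee_rot: [1.0, 0.024, 0.006, -0.0]
contact_force: [0.6, 0.2, -0.0]
finger_gap: 0.0004
```

```bash
python3 - <<'E'
from h import *
from station import r
s=r.get_state();go(s,rk(-109,52,20))
f=r.grab_frame("wrist");cv2.imwrite("pics/w4.png",f["color"])
np.savez('w4.npz',p=s['position'],q=s['ee_rot'],K=f['camera_matrix'],M=f['mount'])
E
```

```text
t 7.85 rack pos [-107.9   52.4  116.2] yaw 2.74 F [ 0.62  0.15 -0.03] gap 0.0004 tilt [ 0.011  0.001 -1.   ]
shift cm [-0.22  0.04  9.62] turn -0.1
```

View pics/w4.png

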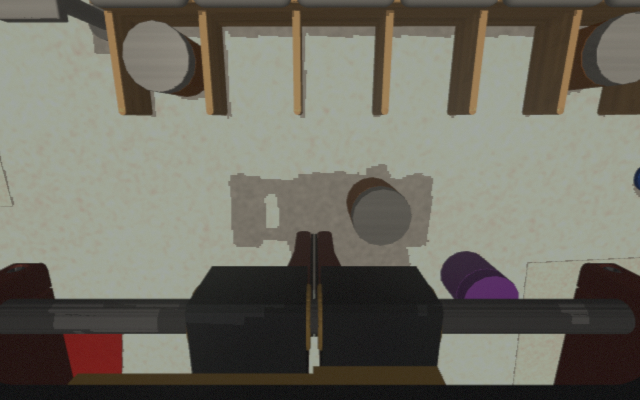

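```bash
python3 - <<'E'
from h import *
for n,u,z in [('wall',(u,112),.04) for u in (209.5,297,382.5,470,560)]+[('jar',(381,215),.05)]:
    print(n,torack(plane(*wray('w4.npz',u),z)).round(1))
E
```

```text
wall [-35.  125.1  40. ]
wall [-35.1  63.2  40. ]
wall [-35.1   2.8  40. ]
wall [-35.1 -59.1  40. ]
wall [ -35.1 -122.7   40. ]
jar [-108.1    2.1   50. ]
```

Call:
apply_moves --rows '[[[-0.1,0,2.5],0],[[-0.1,0,5],0],[[-0.1,0,7],0],[[-0.1,0,8.5],0],[[-0.1,0,9.5],0],[[-0.1,0,9.6],0],[[-0.1,0.5,9.6],0],[[-0.1,1,9.6],0],[[-0.1,1.5,9.6],0],[[-0.1,1.5,9.6],0]]'

```text
t: 9.15
position: [0.4868, 0.0319, 0.0203]
ee_rot: [1.0, 0.023, 0.006, -0.0]
contact_force: [0.1, -0.1, 0.0]
finger_gap: 0.0001
```

```bash
python3 - <<'E'
from h import *
from station import r
s=r.get_state();go(s,rk(-109,4.5,20))
E
```

```text
t 9.15 rack pos [-107.7   36.5   20.3] yaw 2.65 F [ 0.12 -0.09  0.03] gap 0.0001 tilt [ 0.011  0.001 -1.   ]
shift cm [-0.12  3.2   0.02] turn -0.2
```

Call:
apply_moves --rows '[[[-0.1,0.4,0],0],[[-0.1,0.8,0],0],[[-0.1,1.2,0],0],[[-0.1,1.6,0],0],[[-0.1,2.0,0],0],[[-0.1,2.4,0],0],[[-0.1,2.8,0],0],[[-0.1,3.1,0],0],[[-0.1,3.2,0],0],[[-0.1,3.2,0],0]]'

```text
t: 10.4
position: [0.4872, -0.0003, 0.0202]
ee_rot: [1.0, 0.023, 0.006, -0.0]
contact_force: [-0.3, 0.8, -0.0]
finger_gap: 0.0006
```

```bash
python3 - <<'E'
from h import *
from station import r
s=r.get_state();go(s,rk(-109,4.5,20))
f=r.grab_frame("wrist");cv2.imwrite("pics/w5.png",f["color"])
np.savez('w5.npz',p=s['position'],q=s['ee_rot'],K=f['camera_matrix'],M=f['mount'])
E
```

```text
t 10.40 rack pos [-108.9    4.4   20.2] yaw 2.64 F [-0.33  0.81 -0.05] gap 0.0006 tilt [ 0.011  0.001 -1.   ]
shift cm [-0.02 -0.01  0.02] turn -0.2
```

View pics/w5.png

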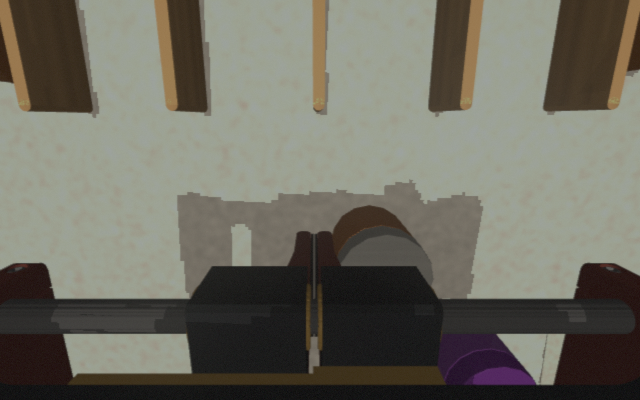

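The jar (lid at about (380,270)) is pushed sideways against the finger and still upright. I'll back off, rise, and move behind it.

Call:
apply_moves --rows '[[[0,-1,0],0.2],[[0,-2,0],0.2],[[0,-2,-3],0.2],[[0,-2,-7],0.2],[[0,-2,-11],0.2],[[-2,0,-11],0.2],[[-4,2,-11],0.2],[[-5,3.6,-11],0.2],[[-5,3.6,-11],0.2],[[-5,3.6,-11],0.2]]' --jaw 1.4

```text
t: 11.7
position: [0.4382, -0.0375, 0.1297]
ee_rot: [1.0, 0.022, 0.006, -0.0]
contact_force: [-0.1, 0.3, -0.2]
finger_gap: 0.0141
```

```bash
python3 - <<'E'
from h import *
from station import r
s=r.get_state();go(s,rk(-158,-31,20))
f=r.grab_frame("wrist");cv2.imwrite("pics/w6.png",f["color"])
np.savez('w6.npz',p=s['position'],q=s['ee_rot'],K=f['camera_matrix'],M=f['mount'])
E
```

```text
t 11.70 rack pos [-159.6  -30.4  129.7] yaw 2.50 F [-0.06  0.34 -0.18] gap 0.0141 tilt [ 0.012  0.001 -1.   ]
shift cm [ 0.03  0.06 10.97] turn -0.3
```

View pics/w6.png

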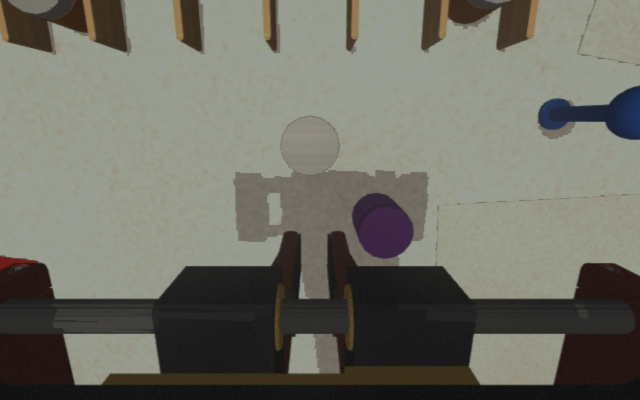

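```bash
python3 - <<'E'
from h import *
for n,u,z in [('wall',(u,37),.04) for u in (93,180.5,267.5,351.5,440)]+[('jar',(310,145),.05),('purple',(386,232),.05),('purplebase',(374,215),.02)]:
    print(n,torack(plane(*wray('w6.npz',u),z)).round(1))
E
```

```text
wall [-34.6 124.3  40. ]
wall [-34.9  62.4  40. ]
wall [-35.2   0.8  40. ]
wall [-35.4 -58.6  40. ]
wall [ -35.7 -121.3   40. ]
jar [-110.   -28.8   50. ]
purple [-178.   -88.1   50. ]
purplebase [-173.1  -83.8   20. ]
```

Call:
apply_moves --rows '[[[0,0,2.5],-0.3],[[0,0,5],-0.3],[[0,0,7.5],-0.3],[[0,0,9.5],-0.3],[[0,0,10.7],-0.3],[[0,0,11],-0.3],[[0.4,0,11],-0.3],[[0.8,0,11],-0.3],[[1.1,0,11],-0.3],[[1.1,0,11],-0.3]]'

```text
t: 13.0
position: [0.451, -0.0368, 0.0201]
ee_rot: [1.0, 0.025, 0.006, -0.0]
contact_force: [-0.3, -0.4, 0.4]
finger_gap: 0.0138
```

```bash
python3 - <<'E'
from h import *
from station import r
s=r.get_state();go(s,rk(-80,-30.3,20))
E
```

```text
t 13.00 rack pos [-146.7  -30.4   20.1] yaw 2.82 F [-0.3  -0.38  0.43] gap 0.0138 tilt [ 0.013  0.001 -1.   ]
shift cm [ 6.67 -0.01  0.1 ] turn 0.0
```

Call:
apply_moves --rows '[[[0.5,0,0],0],[[1.0,0,0],0],[[1.6,0,0],0],[[2.2,0,0],0],[[2.8,0,0],0],[[3.4,0,0],0],[[4.0,0,0],0],[[4.5,0,0],0],[[4.8,0,0],0],[[4.8,0,0],0]]'

```text
t: 14.25
position: [0.4991, -0.0345, 0.0207]
ee_rot: [1.0, 0.025, 0.006, -0.0]
contact_force: [1.1, -0.7, -0.1]
finger_gap: 0.0136
```

```bash
python3 - <<'E'
from h import *
from station import r
s=r.get_state();go(s,rk(-24,-30.3,20))
f=r.grab_frame("wrist");cv2.imwrite("pics/w7.png",f["color"])
np.savez('w7.npz',p=s['position'],q=s['ee_rot'],K=f['camera_matrix'],M=f['mount'])
E
```

```text
t 14.25 rack pos [-98.6 -30.4  20.7] yaw 2.82 F [ 1.11 -0.65 -0.07] gap 0.0136 tilt [ 0.013  0.001 -1.   ]
shift cm [ 7.46 -0.    0.16] turn 0.0
```

View pics/w7.png

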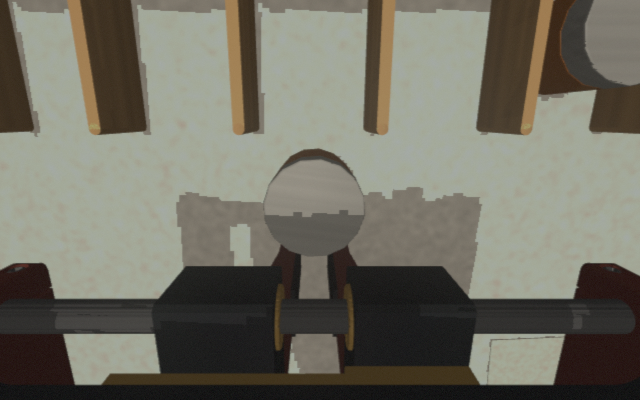

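The jar (314,203) sits about 1.6 mm right of the bay midline (u≈310 between the wall tips at 240 and 380). I'll shift slightly while pushing in.

Call:
apply_moves --rows '[[[0.6,-0.05,0],0],[[1.2,-0.1,0],0],[[1.8,-0.15,0],0],[[2.4,-0.15,0],0],[[3.0,-0.15,0],0],[[3.6,-0.15,0],0],[[4.2,-0.15,0],0],[[4.8,-0.15,0],0],[[5.2,-0.15,0],0],[[5.2,-0.15,0],0]]'

```text
t: 15.55
position: [0.5511, -0.0304, 0.0213]
ee_rot: [1.0, 0.025, 0.006, -0.0]
contact_force: [-0.6, -0.1, 0.1]
finger_gap: 0.014
```

```bash
python3 - <<'E'
from h import *
from station import r
s=r.get_state();go(s,rk(-23,-29,20))
f=r.grab_frame("wrist");cv2.imwrite("pics/w8.png",f["color"])
E
```

```text
t 15.55 rack pos [-46.5 -28.8  21.3] yaw 2.82 F [-0.6  -0.07  0.12] gap 0.0140 tilt [ 0.013  0.001 -1.   ]
shift cm [2.34 0.02 0.16] turn 0.0
```

View pics/w8.png

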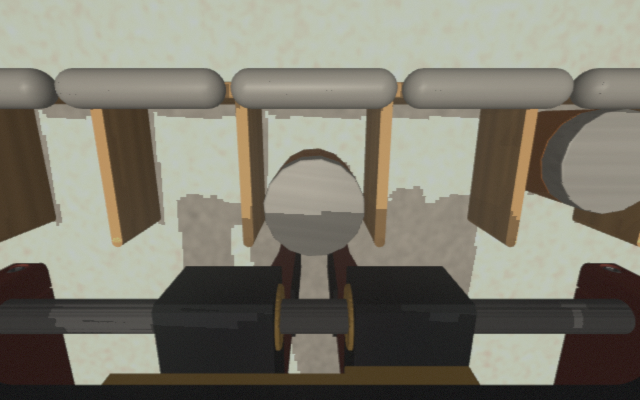

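The jar is centred in the third bay, with the wall tips at u=247 and 380. Now the last push home, slowly.

Call:
apply_moves --rows '[[[0.4,0,0],0],[[0.8,0,0],0],[[1.2,0,0],0],[[1.5,0,0],0],[[1.8,0,0],0],[[2.0,0,0],0],[[2.2,0,0],0],[[2.3,0,0],0],[[2.4,0,0],0],[[2.4,0,0],0]]'

```text
t: 16.85
position: [0.5745, -0.0293, 0.0214]
ee_rot: [1.0, 0.025, 0.006, -0.0]
contact_force: [-1.8, -0.1, -0.4]
finger_gap: 0.0143
```

```bash
python3 - <<'E'
from h import *
from station import r
s=r.get_state();go(s,rk(-23,-29,20))
f=r.grab_frame("wrist");cv2.imwrite("pics/w9.png",f["color"])
np.savez('w9.npz',p=s['position'],q=s['ee_rot'],K=f['camera_matrix'],M=f['mount'])
E
```

```text
t 16.85 rack pos [-23.1 -28.9  21.4] yaw 2.81 F [-1.82 -0.15 -0.36] gap 0.0143 tilt [ 0.012  0.001 -1.   ]
shift cm [0.   0.01 0.14] turn 0.0
```

View pics/w9.png

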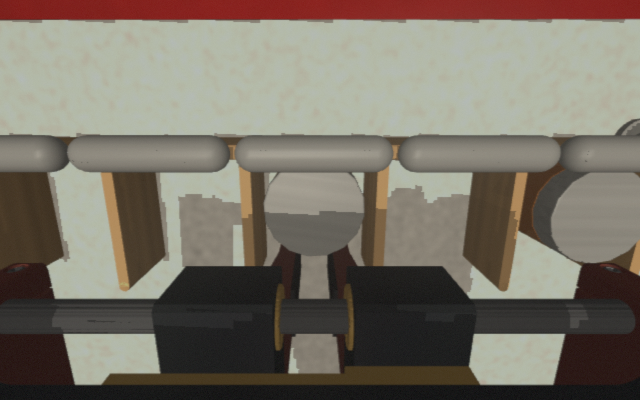

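Call:
apply_moves --rows '[[[0.1,0,0],0],[[0.1,0,0],0],[[0.2,0,0],0],[[0.2,0,0],0],[[0.3,0,0],0],[[0.3,0,0],0],[[0.3,0,0],0],[[0.3,0,0],0],[[0.3,0,0],0],[[0.3,0,0],0]]'

```text
t: 18.15
position: [0.5749, -0.0293, 0.0211]
ee_rot: [1.0, 0.025, 0.004, -0.0]
contact_force: [-10.5, 0.1, 5.2]
finger_gap: 0.0143
```

```bash
python3 - <<'E'
from h import *
from station import r
s=r.get_state();go(s,rk(-23,-29,20))
E
```

```text
t 18.15 rack pos [-22.7 -28.9  21.1] yaw 2.81 F [-10.47   0.13   5.19] gap 0.0143 tilt [ 0.007  0.001 -1.   ]
shift cm [-0.03  0.01  0.11] turn 0.0
```

It stops firmly at 10 N with no further travel, so the jar is home. Retracting straight back, then up.

Call:
apply_moves --rows '[[[-0.5,0,0],0],[[-1.5,0,0],0],[[-3,0,0],0],[[-5,0,0],0],[[-7,0,0],0],[[-8.5,0,-1],0],[[-9,0,-5],0],[[-9,0,-10],0],[[-9,0,-15],0],[[-9,0,-18],0]]'

```text
t: 19.4
position: [0.4842, -0.0338, 0.2038]
ee_rot: [1.0, 0.025, 0.006, 0.0]
contact_force: [-0.2, -0.9, -0.4]
finger_gap: 0.0142
```

Call:
apply_moves --rows '[[[-2,0,-2],0],[[-4,0,-4],0],[[-4,0,-4],0],[[-4,0,-4],0],[[-4,0,-4],0],[[-4,0,-4],0],[[-4,0,-4],0],[[-4,0,-4],0],[[-4,0,-4],0],[[-4,0,-4],0]]'

```text
t: 20.65
position: [0.4438, -0.0358, 0.2434]
ee_rot: [1.0, 0.025, 0.006, 0.0]
contact_force: [-0.1, -0.3, 1.2]
finger_gap: 0.0137
```

```bash
python3 - <<'E'
from h import *
from station import r
s=r.get_state();go(s,rk(-23,-29,20));print(abs(s['joint_vel']).max())
f=r.grab_frame("wrist");cv2.imwrite("pics/w10.png",f["color"])
np.savez('w10.npz',p=s['position'],q=s['ee_rot'],K=f['camera_matrix'],M=f['mount'])
f=r.grab_frame("side");cv2.imwrite("pics/s10.png",f["color"])
E
```

```text
t 20.65 rack pos [-153.9  -29.   243.4] yaw 2.81 F [-0.08 -0.31  1.24] gap 0.0137 tilt [ 0.011  0.    -1.   ]
shift cm [12.84 -0.   22.49] turn 0.0
0.002234691091548521
```

View pics/w10.png

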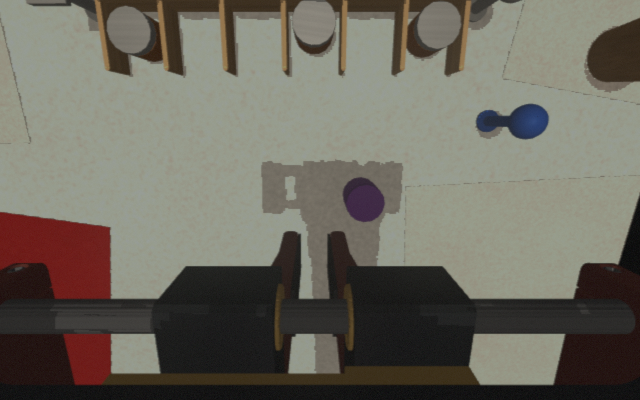

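View pics/s10.png

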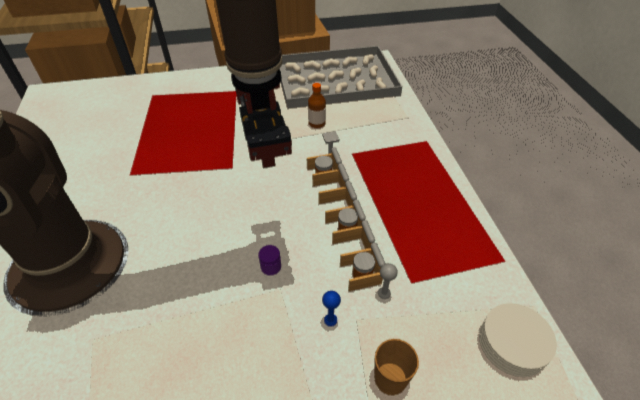

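The jar (wrist (314,22), side (348,217)) stands in the third bay from the ball post. The end jars, cup, bottle and decoys look unmoved.

```bash
python3 - <<'E'
from h import *
for n,u,z in [('jar',(313.5,22),.05),('left',(131,30),.05),('right',(438,25),.05)]+[('wall',(u,72),.04) for u in(286,344)]:
    print(n,torack(plane(*wray('w10.npz',u),z)).round(1))
print('side',torack(plane(*ray(*C['side'],(347.8,215)),.05)))
a=cv2.imread('pics/side0.png');b=cv2.imread('pics/s10.png')
for n,(x0,y0,x1,y1) in dict(cup=(365,335,425,395),bottle=(305,80,330,130),jr=(350,250,375,280),jl=(312,152,335,172)).items():
    A=a[y0:y1,x0:x1].astype(np.float32)[...,1];B=b[y0:y1,x0:x1].astype(np.float32)[...,1]
    print(n,cv2.phaseCorrelate(A,B))
from station import r
r.job_done();print(r.get_state()['t'])
E
```

```text
jar [  6.6 -29.7  50. ]
left [ -0.8 151.5  50. ]
right [   4.  -153.1   50. ]
wall [-38.5  -0.8  40. ]
wall [-38.4 -61.9  40. ]
side [  7.81006969 -30.13556315  50.        ]
cup ((0.04906414589089536, 0.008668694188976644), 0.9825821310944027)
bottle ((0.48980544203284815, 0.04512629197691709), 1.0038747690200807)
jr ((0.5117488309014142, -0.032803671629956455), 0.9822120463053385)
jl ((0.02666256368750375, 0.0011323957651150351), 0.9955238441626231)
the job is handed in; nothing more can be done
the job is handed in; nothing more can be done
```

The job is done and handed in; no verdict is reported, so success rests on my own checks.

- **Rail:** I slid the shut fingertip along the first, second and third bars from the ball-topped post. I read 11–15 N at the stop on each, and the slide ended on the third bar well short of the fourth. I then lifted straight off.
- **Jar:** I pushed it sideways in line with the third bay, then straight in with the fingers slightly open, until it stopped against the back panel at about 10 N. I never gripped or lifted it. The hand then backed off and rose clear. It was at rest, with only about 1 N on the force reading.
- **Last checks:** In the rack's frame the jar was at x = 6.6 mm (wrist camera) and 7.8 mm (side camera), with y about -30 mm. The targets are 8 and -31 mm. It looks upright.
- **Other objects:** Comparing side-camera pictures from before and after, the cup, bottle and end jars shifted by half a pixel at most.
- **Disagreements:** My wrist-camera views differed by 1–3 mm on where the divider walls are. I centred the jar between the walls as seen in the picture. When I handed in, I was at about 21 s of the 67 s allowed.

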